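# Hold the gearbox cover over its tapped holes

### The job

I am about to bolt the cover back on this open gearbox. Take the cover plate by its handle and hold it level and still, hovering about two centimetres above the gearbox flange, turned so that its three holes are right over the three threaded holes; do not let the plate touch the gearbox and leave the wrench, hammer and tin alone. Finish while still holding the plate there, so that I can start the screws: do not lower it or let go.

Things in the scene. Friction and masses are not known exactly. Their poses are not given: they have to be found in the camera images.
- grip (a point): centre of the loose cover plate's handle, a dark steel bar 84 mm long (plate's x), 14 mm thick (y), 20 mm high on two posts at its ends. Plate: flat aluminium, 180 (x) by 130 (y) by 6 mm, about 0.45 kg, balanced under the handle's centre, lying on the bench handle up. The point is 36 mm above the plate's underside, 30 mm above its upper face. x points along the plate to the single-hole end, z up
- hole_a (a point): centre of a 16 mm through hole of the cover, at the level of the plate's underside; in the plate's axes 72 mm to -x and 48 mm to +y of the handle's centre, 36 mm below it (one of the two holes at the same end); the plate's three holes are all alike
- hole_b (a point): the same for the second hole of that end: 72 mm to -x and 48 mm to -y of the handle's centre
- hole_c (a point): the same for the single hole in the middle of the other end: 72 mm to +x of the handle's centre, y = 0
- flange (a point): centre of the gearbox's top face. The gearbox is a grey cast housing fixed to the bench, open at the top with gears inside; its bare steel flange is 180 mm (x) by 130 mm (y), level, its face 85 mm above the bench; a short shaft sticks out below the flange at its +x end. x points along the flange to the end with the single threaded hole, z up
- thread_a (a point): mouth of an 8 mm threaded hole in the flange's top face, 72 mm to -x and 48 mm to +y of the flange's centre; belongs under hole_a
- thread_b (a point): the same, 72 mm to -x and 48 mm to -y; belongs under hole_b
- thread_c (a point): the same, the single one at the other end, 72 mm to +x, y = 0; belongs under hole_c
- wrench: bystander: steel wrench lying on the bench at the left (+y) of the work; origin on its underside
- hammer: bystander: hammer lying on the bench at the right (-y) of the work; origin on its underside
- tin: bystander: upright tin, 68 mm across and 85 mm high, beyond the work; origin at the centre of its underside
There are look-alikes about, which are no part of the job. What is shaped like the part that bears grip but orange or red is not meant. There is more than one size of the part that bears flange; the job needs the larger.

How it is judged:
On the way:
1. the cover is held by its handle, clear of the bench (height (world z) of grip above 0.066 m and contact force between the fingers and cover above 1 N), for 0.2 s.
At the end, for the whole second after the job is handed in: the cover is held in the fingers and nothing else carries it: each of its three holes is within 4 mm (horizontally) of the middle of its own threaded hole, the underside is 10 to 32 mm above the flange at every hole, tilt under 0.08 rad, still (under 20 mm/s and 0.15 rad/s), not touching the housing (horizontal distance between hole_a and thread_a below 0.004 m and horizontal distance between hole_b and thread_b below 0.004 m and horizontal distance between hole_c and thread_c below 0.004 m and z of hole_a in the frame of flange between 0.01 and 0.032 m and z of hole_b in the frame of flange between 0.01 and 0.032 m and z of hole_c in the frame of flange between 0.01 and 0.032 m and angle between grip's own z axis and vertical below 0.08 rad and linear speed of cover below 0.02 m/s and angular speed of cover below 0.15 rad/s and contact force between the fingers and cover above 1 N and contact force between cover and housing below 0.3 N); the arm keeps its last pose, push and grip.
It fails at once if the cover touches the gearbox (contact force between cover and housing above 0.5 N).
It fails at once if a bystander is disturbed (distance of any of wrench, hammer, tin from where it was at the start of the episode above 0.02 m).
It also fails if it takes over 40 s, if anything falls off the work surface, if the arm or the gripper's body presses on something with over 40 N, if the wrist force passes 120 N, or if a joint passes its speed limit or range.

### The arm

A 6-joint arm with a two-finger parallel gripper is mounted at the origin on the work surface. World frame = base frame: x ahead of the robot, y to its left, z up, the work surface at z = 0. Lengths are in m, angles in rad, forces in N, time in s.
With the tool pointing down it reaches from about 0.325 to 0.775 m from the base axis. Payload 9.3 kg.
Tool frame: the origin (TCP) lies between the finger pads; the fingertips stand 17 mm ahead of it and the grasp point (between the pads) lies 2 mm behind it; y points along the fingers, x is the direction in which the jaws open and shut, and the axes are right-handed (so a half turn about y gives the same grasp; the last joint's range is limited). The gripper opens to 85 mm and grips with 20 to 120 N. Pads are 22 mm wide; open, the fingers measure 114 mm over their backs; the gripper's body (76 mm by 85 mm) begins 54 mm behind the grasp point. The pads swing forward as they close: fully open they stand 13 mm farther back than shut.
Start: joints at [1.159, 0.259, 0.021, 1.334, 0, 1.418], TCP at [0.141, 0.532, 0.248] pointing down, gripper open.
Joint ranges: [-3.04, 3.04], [-0.91, 1.82], [-1.04, 1.36], [-1.92, 1.95], [-1.52, 1.45], [-3.14, 3.14]. Speed limits (rad/s): [2.22, 2.22, 2.79, 3.14, 3.14, 3.14].

### API

Orientations are given as a rotation vector (axis times angle).
In Python, from rig import bot, grab_frame, calibration, order, nets gives the robot as it stands. The module is installed in compiled form; this text tells all that it offers.
- The arm moves only by the shell command python3 -m crank 'ROWS'. ROWS is JSON, a list that holds one entry, the list of rows, each a list of 7 numbers: the shift along the tool's x, y, z in cm, then the turn, a rotation vector about the tool's x, y, z in rad, then the finger opening in cm, from 0 to 8.54. A call has 1 to 8 rows; each row is the pose to reach, as a shift and turn from the pose commanded when the call began, along the tool's axes at that moment; what a row does not reach only later rows make up. A row lasts 1/8 s, in which the tool goes at most 62.5 mm and 10.7 degrees, less where a joint would pass 70% of its speed; a pose out of reach is approached as far as the arm can. A call with a gripper value outside its range is refused whole. The fingers move at their own pace and stop on an object; the grip force is fixed at half the most. Time passes only in rows, so rows that repeat a pose let the fingers close. It gives the time, the measured TCP pose, the force and the opening at its end, in the units of the state.
- bot.state(): the state, without advancing time (a new reading comes with each control period).
- grab_frame(name): name is "scene" or "top" or "wrist"; returns the picture (400x640x3 uint8, red, green, blue); there is no depth.
- calibration(name): a dict with "camera_matrix" (3x3 intrinsics, pixels), "k1" (the pictures are not rectified: a ray, as slopes to the right and down, at radius r is drawn at 1 + k1 r^2 times it, then the intrinsics apply), "rvec" (rotation vector, rad) and "tvec" (3), from world to camera coordinates, as OpenCV has them; the wrist camera has in their place "hand_eye" (4x4, takes a point from camera to tool coordinates, whose origin is the TCP and whose axes are the tool frame's). Camera axes: x right, y down, z forward; pixel columns grow to the right and rows downward; lengths in m; the calibration is good to about 2 mm. A picture is of the moment at which its call begins: read the wrist's pose just before it. calibration takes no time and is no camera call.
- order.finish_job(): hands the job in, once; it reports no verdict.
Trained networks look in the newest picture that a camera, given by its name, has taken for a name from the list of things; names that differ only in an ending like _2 or _b are one class to them, and where a whole thing is asked for, a point or a joint stands for the part that bears it (a point fixed in the world has none). Each returns a list of dicts, best first, with "conf" (0 to 1); they miss things now and then, are a little off and sometimes report something else, mostly with a low value. They report only what shows in the picture. A call takes as long as a camera call. They do not tell look-alikes from the thing itself.
- nets.look_for(label, camera): "position" ([x, y, z] in m, in world coordinates, good to about 4 mm: the middle of the surface that is visible of it).
The state is a dict: "t": time; "joint_pos": joint angles; "qvel": joint speeds; "effort": joint torques, N m; "tcp_pos": TCP position; "ee_rot": TCP orientation; "force": force on the tool from outside, world axes, zero at the start; "ft_torque": the same for the moment, N m; "width": opening from 0.0 (shut) to 1.0 (fully open).
Only numpy, scipy, OpenCV 4.12 (cv2) and the standard library are available. Lean on these libraries where they do the work, as an engineer would, in place of code of your own. Each camera call takes 0.05 s, during which the arm holds its last target. There are 200 camera calls.

## Working session

There is one attempt and no reset: what is moved stays moved. The work goes in short steps, Python scripts to look and compute and a shell command to move; the robot and the scene stay as the last step left them, time stands still between calls to the robot, and variables do not carry over. Pictures are saved under pics/ and viewed, about 8 in all and at most 12, crops included, and the job is handed in when it is done.

```bash
mkdir -p pics
cat > h.py <<'E'
import numpy as np, cv2
from scipy.spatial.transform import Rotation as R
from rig import bot, grab_frame, calibration, order, nets
def save(n,f,img=None):
    img=grab_frame(n) if img is None else img
    cv2.imwrite('pics/'+f,cv2.cvtColor(img,cv2.COLOR_RGB2BGR)); return img
def cam(n,s=None):
    c=calibration(n); K=np.array(c['camera_matrix'])
    if n=='wrist':
        s=s or bot.state(); T=np.eye(4); T[:3,:3]=R.from_rotvec(s['ee_rot']).as_matrix(); T[:3,3]=s['tcp_pos']
        T=T@np.array(c['hand_eye']); Rw,o=T[:3,:3],T[:3,3]
    else:
        Rc=R.from_rotvec(np.ravel(c['rvec'])).as_matrix(); Rw=Rc.T; o=-Rc.T@np.ravel(c['tvec'])
    return K,c['k1'],Rw,o
def px2w(n,uv,z,s=None):
    K,k,Rw,o=cam(n,s); out=[]
    for u,v in uv:
        d=cv2.undistortPoints(np.array([[[u,v]]],float),K,np.array([k,0,0,0.]))[0,0]
        r=Rw@np.array([d[0],d[1],1]); out.append(o+r*(z-o[2])/r[2])
    return np.array(out)
def w2px(n,P,s=None):
    K,k,Rw,o=cam(n,s); Rc=Rw.T
    return cv2.projectPoints(np.atleast_2d(np.array(P,float)),cv2.Rodrigues(Rc)[0],-Rc@o,K,np.array([k,0,0,0.]))[0][:,0]
E
python3 - <<'E'
from h import *
np.set_printoptions(precision=3,suppress=True)
save('top','t0.png'); save('scene','s0.png')
for c in ('top','scene'):
    for l in ('grip','flange','hole_a','thread_a','wrench','hammer','tin'):
        print(c,l,[(np.round(d['position'],3).tolist(),round(d['conf'],2)) for d in nets.look_for(l,c)])
s=bot.state(); print(s)
E
```

```text
top grip [([0.58, 0.173, 0.009], 0.85), ([0.324, 0.257, 0.005], 0.65), ([0.342, 0.002, 0.001], 0.57)]
top flange [([0.538, -0.221, 0.084], 0.87), ([0.779, -0.254, 0.063], 0.75)]
top hole_a [([0.586, 0.177, 0.006], 0.97), ([0.342, 0.007, 0.005], 0.91), ([0.325, 0.26, 0.008], 0.56)]
top thread_a [([0.777, -0.25, 0.068], 0.85), ([0.539, -0.218, 0.082], 0.69)]
top wrench [([0.487, 0.464, 0.006], 0.63)]
top hammer [([0.506, -0.438, 0.025], 0.58)]
top tin [([0.789, -0.074, 0.086], 0.86)]
scene grip [([0.356, 0.003, 0.007], 0.76), ([0.332, 0.25, 0.006], 0.67), ([0.592, 0.163, 0.003], 0.59)]
scene flange [([0.591, -0.224, 0.076], 0.97), ([0.804, -0.254, 0.056], 0.68), ([0.596, 0.165, 0.007], 0.17)]
scene hole_a [([0.354, 0.002, 0.003], 0.93), ([0.338, 0.25, 0.007], 0.89), ([0.597, 0.168, 0.007], 0.56)]
scene thread_a [([0.8, -0.252, 0.058], 0.96), ([0.588, -0.225, 0.075], 0.77)]
scene wrench [([0.493, 0.46, 0.008], 0.47)]
scene hammer [([0.554, -0.442, 0.025], 0.83)]
scene tin [([0.823, -0.085, 0.075], 0.61)]
{'t': 0.8, 'joint_pos': array([1.159, 0.259, 0.021, 1.334, 0.   , 1.418]), 'qvel': array([ 0.001,  0.   , -0.002, -0.003,  0.   ,  0.001]), 'effort': array([ -0.003, -55.531,  34.472,   0.001,  -0.   ,   0.   ]), 'tcp_pos': array([0.141, 0.532, 0.248]), 'ee_rot': array([-1.321, -1.016,  1.016]), 'force': array([-0.975,  0.436,  0.769]), 'ft_torque': array([ 0.024, -0.003,  0.031]), 'width': 0.9978507870991741}
```

View pics/t0.png

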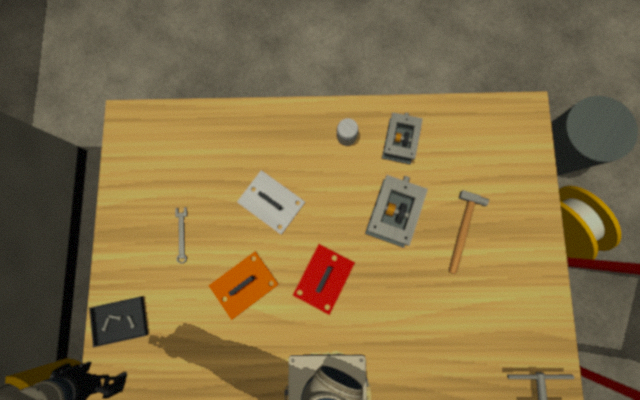

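View pics/s0.png

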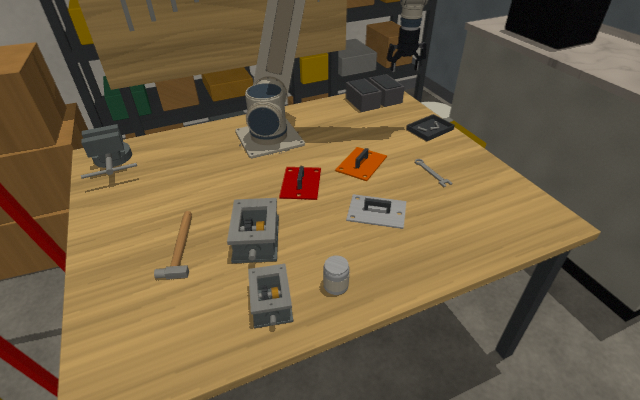

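The cover is the aluminium plate at top (271,201). The large gearbox is at (396,211), with its shaft end at (406,180). I'll enlarge both.

Run:
```python
from h import *
np.set_printoptions(precision=3,suppress=True)
a=cv2.imread('pics/t0.png')
p=cv2.resize(a[160:245,225:315],None,fx=4.4,fy=4.4,interpolation=3); q=cv2.resize(a[160:245,350:440],None,fx=4.4,fy=4.4,interpolation=3)
cv2.imwrite('pics/t0c.png',np.hstack([p,q]))
print(px2w('top',[(271,201)],.036),px2w('top',[(396,211)],.085), px2w('top',[(285,210),(257,192)],.036))
print(calibration('wrist'), R.from_rotvec(bot.state()['ee_rot']).as_matrix())
```

```text
[[0.583 0.168 0.036]] [[ 0.54  -0.215  0.085]] [[0.554 0.124 0.036]
 [0.612 0.213 0.036]]
{'camera_matrix': array([[319.714,   0.   , 315.641],
       [  0.   , 319.714, 191.534],
       [  0.   ,   0.   ,   1.   ]]), 'k1': 0.01063490929992311, 'hand_eye': array([[ 1.   , -0.   ,  0.001, -0.001],
       [-0.001, -0.275,  0.961, -0.125],
       [ 0.   , -0.961, -0.275,  0.069],
       [ 0.   ,  0.   ,  0.   ,  1.   ]])} [[ 0.256  0.    -0.967]
 [ 0.967  0.     0.256]
 [ 0.    -1.     0.   ]]
```

View pics/t0c.png

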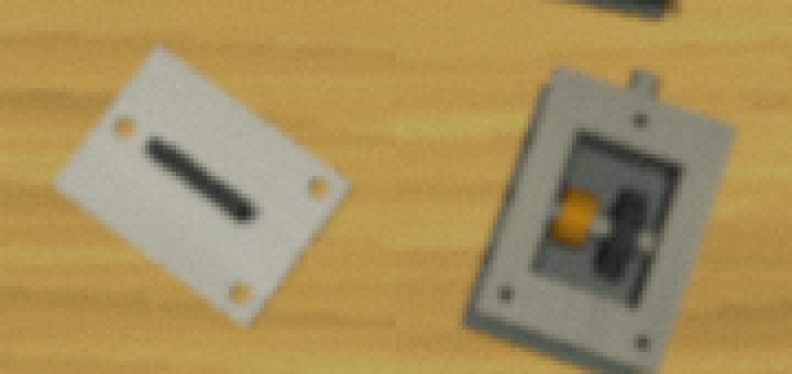

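```bash
cat >> h.py <<'E'
H=np.array([[-.072,.048],[-.072,-.048],[.072,0]])
def fit(P,M=H):
    P=np.array(P)[:,:2]; pc,mc=P.mean(0),M.mean(0); A=(M-mc).T@(P-pc)
    th=np.arctan2(A[0,1]-A[1,0],A[0,0]+A[1,1]); Q=np.array([[np.cos(th),-np.sin(th)],[np.sin(th),np.cos(th)]])
    t=pc-Q@mc; return t,th,np.linalg.norm((M@Q.T+t)-P,axis=1)
def toolyaw(s): m=R.from_rotvec(s['ee_rot']).as_matrix(); return np.arctan2(m[1,0],m[0,0])
E
python3 - <<'E'
from h import *
np.set_printoptions(precision=4,suppress=True)
f=lambda L,ox:[((u-ox+.5)/4.4-.5+(225 if ox==0 else 350),(v+.5)/4.4-.5+160) for u,v in L]
p=fit(px2w('top',f([(240,293),(318,187),(124,127)],0),.006)); g=fit(px2w('top',f([(505,293),(642,342),(640,120)],396),.085))
print(p,g); s=bot.state(); print(toolyaw(s))
m=R.from_rotvec(s['ee_rot']).as_matrix()
for nm,t in (('plate',p[0]),('gb',g[0])):
    print(nm, m.T@(np.r_[t,.25]-s['tcp_pos'])*100)
E
```

```text
(array([0.5867, 0.1749]), np.float64(0.9342881944019569), array([0.    , 0.0002, 0.0002])) (array([ 0.5455, -0.2196]), np.float64(-0.3614862441537743), array([0.0004, 0.0003, 0.0001]))
1.3119531250975895
plate [-23.0716  -0.1713 -52.2446]
gb [-62.2689  -0.1725 -58.3583]
```

```bash
python3 -m crank '[[[-23,0,-52,0,-1.193,0,8.5],[-23,0,-52,0,-1.193,0,8.5],[-23,0,-52,0,-1.193,0,8.5],[-23,0,-52,0,-1.193,0,8.5],[-23,0,-52,0,-1.193,0,8.5],[-23,0,-52,0,-1.193,0,8.5],[-23,0,-52,0,-1.193,0,8.5],[-23,0,-52,0,-1.193,0,8.5]]]'
cat > go.py <<'E'
import sys
from h import *
# target x y z yaw -> tool shift cm + turn about tool y
def rel(x,y,z,yaw):
    s=bot.state(); m=R.from_rotvec(s['ee_rot']).as_matrix()
    Y=np.array([[np.cos(yaw),0,-np.sin(yaw)],[np.sin(yaw),0,np.cos(yaw)],[0,-1,0]]); Y[:,2]=np.cross(Y[:,0],Y[:,1])
    print('t',s['t'],'tcp',np.round(s['tcp_pos'],4),'yaw',round(toolyaw(s),4),'q',np.round(s['joint_pos'],2),'F',np.round(s['force'],1),'w',round(s['width'],3))
    print('shift',np.round(m.T@(np.array([x,y,z])-s['tcp_pos'])*100,2),'turn',np.round(R.from_matrix(m.T@Y).as_rotvec(),4))
if __name__=='__main__': rel(*map(float,sys.argv[1:]))
E
python3 go.py .5867 .1749 .22 2.505
```

```text
t: 1.8
tcp_pos: [0.4978, 0.2466, 0.2485]
ee_rot: [-0.609, -1.859, 1.858]
force: [0.5, 0.4, 0.0]
width: 0.996
t 1.8 tcp [0.4978 0.2466 0.2485] yaw 2.5081 q [ 0.31  0.27  0.03  1.34  0.   -0.63] F [0.5 0.4 0. ] w 0.996
shift [-11.41   2.86   0.52] turn [ 0.0006  0.0031 -0.0002]
```

```bash
python3 -m crank '[[[-11.4,2.8,0.5,0,0,0,8.5],[-11.4,2.8,0.5,0,0,0,8.5],[-11.4,2.8,0.5,0,0,0,8.5],[-11.4,2.8,0.5,0,0,0,8.5]]]'
python3 go.py .5867 .1749 .22 2.505
python3 -c "
from h import *
save('wrist','w1.png')
print(w2px('wrist',[[.5867,.1749,.046]]))"
```

```text
t: 2.3
tcp_pos: [0.585, 0.1761, 0.2202]
ee_rot: [-0.611, -1.855, 1.856]
force: [-0.1, 0.0, -0.1]
width: 0.989
t 2.3 tcp [0.585  0.1761 0.2202] yaw 2.5044 q [ 0.15  0.37  0.12  1.32  0.   -0.78] F [-0.1  0.  -0.1] w 0.989
shift [-0.2   0.02 -0.01] turn [-0.0003 -0.0006  0.0007]
[[313.40852862 175.44314198]]
```

View pics/w1.png

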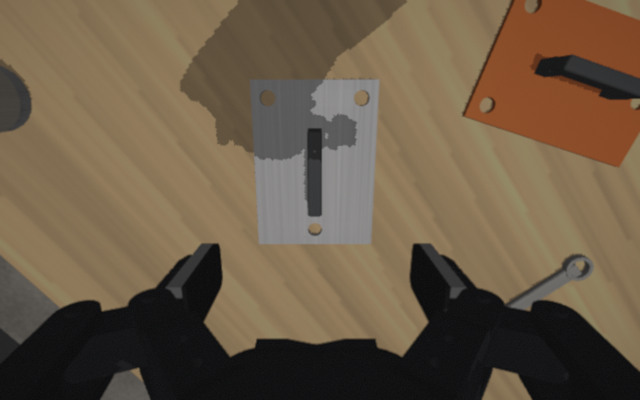

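The wrist view shows the plate centred and aligned. Its holes are at a (362,98), b (267,98) and c (315,229), and the handle runs from (315,130) to (315,215).

Run:
```python
from h import *
s=bot.state()
img=cv2.imread('pics/w1.png')
print(fit(px2w('wrist',[(362,98),(267,98),(315,229)],.006)))
print(px2w('wrist',[(315,130),(314.5,215)],.046))
from go import rel
t,th,_=fit(px2w('wrist',[(362,98),(267,98),(315,229)],.006))
rel(*t,.042,th+np.pi/2)
```

```text
(array([0.58591243, 0.17586811]), np.float64(0.9370849039085695), array([0.0004316 , 0.00047828, 0.00011671]))
[[0.55984977 0.1411486  0.046     ]
 [0.6099175  0.20805183 0.046     ]]
t 2.35 tcp [0.5847 0.1766 0.2206] yaw 2.5055 q [ 0.16  0.37  0.12  1.32  0.   -0.78] F [-0.5 -0.6 -0. ] w 0.997
shift [-1.400e-01  1.786e+01 -1.000e-02] turn [ 0.0002 -0.0024  0.0001]
```

```bash
python3 -m crank '[[[-0.14,6,0,0,0,0,8.5],[-0.14,12,0,0,0,0,8.5],[-0.14,16,0,0,0,0,8.5],[-0.14,18.4,0,0,0,0,8.5],[-0.14,18.4,0,0,0,0,8.5],[-0.14,18.4,0,0,0,0,5]]]'
python3 -m crank '[[[0,0,0,0,0,0,0],[0,0,0,0,0,0,0],[0,0,0,0,0,0,0],[0,0,0,0,0,0,0],[0,0,0,0,0,0,0],[0,0,0,0,0,0,0],[0,0,0,0,0,0,0],[0,0,0,0,0,0,0]]]'
python3 go.py .586 .176 .24 2.508
```

```text
t: 3.1
tcp_pos: [0.5867, 0.1762, 0.038]
ee_rot: [-0.613, -1.859, 1.857]
force: [0.3, -0.4, 0.0]
width: 0.812
t: 4.1
tcp_pos: [0.5866, 0.1754, 0.037]
ee_rot: [-0.612, -1.857, 1.856]
force: [-2.2, 0.5, 6.0]
width: 0.151
t 4.1 tcp [0.5866 0.1754 0.037 ] yaw 2.505 q [ 0.15  0.49 -0.18  0.89  0.   -0.78] F [-2.2  0.5  6. ] w 0.151
shift [  0.08 -20.3   -0.03] turn [ 0.0008 -0.003  -0.0004]
```

```bash
python3 -m crank '[[[0,-1,0,0,0,0,0],[0,-3,0,0,0,0,0],[0,-7,0,0,0,0,0],[0,-12,0,0,0,0,0],[0,-16,0,0,0,0,0],[0,-18,0,0,0,0,0],[0,-18,0,0,0,0,0]]]'
python3 go.py .5455 -.2196 .22 1.209
python3 -c "
from h import *
a=save('wrist','w2.png')"
```

```text
t: 4.97
tcp_pos: [0.5868, 0.1753, 0.2179]
ee_rot: [-0.614, -1.858, 1.856]
force: [-0.3, 0.9, -4.2]
width: 0.156
t 4.975 tcp [0.5868 0.1753 0.2179] yaw 2.5049 q [ 0.15  0.37  0.11  1.31 -0.   -0.78] F [-0.3  0.9 -4.2] w 0.156
shift [-20.15  -0.23  34.21] turn [ 2.8000e-03  1.2959e+00 -5.0000e-04]
```

View pics/w2.png

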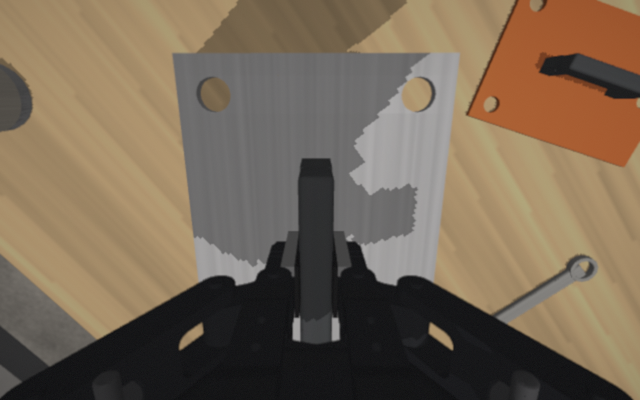

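The plate is held: the force drop of about 4.2 N matches its weight, and holes a (418,94) and b (214,94) are visible. Next I go to a viewpoint beside the gearbox with the final yaw.

```bash
python3 go.py .62 -.014 .32 1.209
```

```text
t 5.025 tcp [0.5863 0.1752 0.2163] yaw 2.5049 q [ 0.15  0.37  0.11  1.31 -0.   -0.78] F [-0.3 -0.8 -5.4] w 0.151
shift [-13.96 -10.37  13.21] turn [ 2.0000e-04  1.2959e+00 -1.0000e-04]
```

```bash
python3 -m crank '[[[-1.5,-1.2,1.4,0,0.16,0,0],[-3.5,-2.5,3.3,0,0.32,0,0],[-5.3,-3.9,5,0,0.49,0,0],[-7,-5.2,6.6,0,0.65,0,0],[-8.8,-6.5,8.3,0,0.81,0,0],[-10.5,-7.8,9.9,0,0.97,0,0],[-12.3,-9.1,11.6,0,1.14,0,0],[-14,-10.4,13.2,0,1.296,0,0]]]'
python3 -m crank '[[[0,0,0,0,0,0,0],[0,0,0,0,0,0,0],[0,0,0,0,0,0,0]]]'
python3 go.py .5455 -.2196 .22 1.209
python3 -c "
from h import *
s=bot.state();import json
a=save('wrist','w3.png')
print(w2px('wrist',[[.5455,-.2196,.085]],s)); json.dump({k:list(s[k]) for k in('tcp_pos','ee_rot')},open('s3.json','w'))"
```

```text
t: 6.02
tcp_pos: [0.6203, -0.0149, 0.3187]
ee_rot: [-1.359, -0.932, 0.936]
force: [0.2, -0.2, -2.5]
width: 0.151
t: 6.4
tcp_pos: [0.6202, -0.0133, 0.3194]
ee_rot: [-1.357, -0.939, 0.941]
force: [-0.7, -0.0, -3.6]
width: 0.147
t 6.4 tcp [ 0.6202 -0.0133  0.3194] yaw 1.2111 q [-0.16  0.38  0.38  1.57  0.    0.2 ] F [-0.7 -0.  -3.6] w 0.147
shift [-21.94   9.94  -0.29] turn [-0.0016  0.0021 -0.0002]
[[123.39202457 165.82893494]]
```

View pics/w3.png

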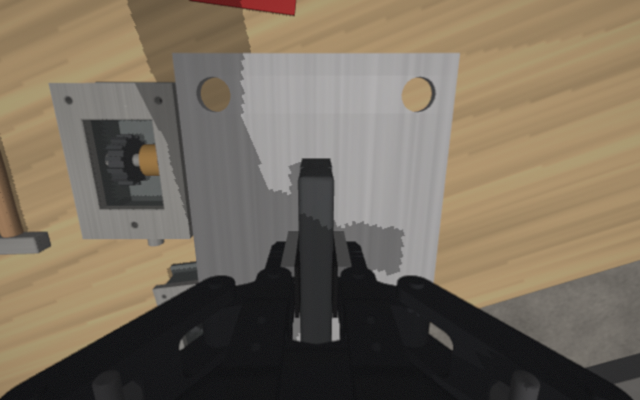

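Threads show at a (158,100), b (68,100) and c (134,225). Plate holes a and b are at (418,94) and (214,94). I'll refine these with blob centroids.

Run:
```python
from h import *
import json
np.set_printoptions(precision=4,suppress=True)
s={k:np.array(v) for k,v in json.load(open('s3.json')).items()}
g=cv2.cvtColor(cv2.imread('pics/w3.png'),cv2.COLOR_BGR2GRAY).astype(float)
def blob(u,v,r=7):
    p=g[v-r:v+r+1,u-r:u+r+1]; w=np.clip(np.percentile(p,60)-15-p,0,None); yy,xx=np.mgrid[-r:r+1,-r:r+1]
    return u+(w*xx).sum()/w.sum(), v+(w*yy).sum()/w.sum()
th=[blob(158,100),blob(68,100),blob(134,225)]
print(th,fit(px2w('wrist',th,.085,s)))
# plate holes: fit ellipses on the upper rim from colour mask
im=cv2.imread('pics/w3.png')
hsv=cv2.cvtColor(im,cv2.COLOR_BGR2HSV)
cen=[]
for u,v in((418,94),(214,94)):
    p=hsv[v-24:v+25,u-24:u+25]; print(p[24,24],p[24,2],p[24,46])
    m=((p[...,1]>60)|(p[...,2]<90)).astype(np.uint8)
    n,l,st,c=cv2.connectedComponentsWithStats(m); i=l[24,24]; print(st[i],c[i]); cen.append(c[i]+[u-24,v-24])
P=px2w('wrist',cen,s['tcp_pos'][2]-.031,s); print(cen,P, np.linalg.norm(P[0]-P[1]))
m=R.from_rotvec(s['ee_rot']).as_matrix(); print('in tool',(P-s['tcp_pos'])@m)
```

```text
[(np.float64(158.41965678627145), np.float64(99.93447737909517)), (np.float64(68.14195583596215), np.float64(99.71398527865405)), (np.float64(134.0849816849817), np.float64(224.5025641025641))] (array([ 0.5457, -0.2184]), np.float64(-0.360631032954734), array([0.0002, 0.0002, 0.0002]))
[ 18  91 174] [ 15   3 171] [  0   3 159]
[  8   8  33  34 866] [23.7829 23.8972]
[ 18  93 113] [  0   2 110] [  0   2 112]
[  6   7  34  34 914] [22.8107 23.7702]
[array([417.7829,  93.8972]), array([212.8107,  93.7702])] [[ 0.5694  0.0563  0.2884]
 [ 0.5356 -0.0333  0.2884]] 0.09580763690307749
in tool [[ 0.0473  0.0311  0.072 ]
 [-0.0485  0.0311  0.0721]]
```

```bash
python3 -m crank '[[[-3,0,0,0,0,0,0],[-7,0.4,0,0,0,0,0],[-12,2,0,0,0,0,0],[-17,4,0,0,0,0,0],[-20,6,-0.2,0,0,0,0],[-21.5,8,-0.3,0,0,0,0],[-21.8,10,-0.3,0,0,0,0],[-21.8,10,-0.3,0,0,0,0]]]'
python3 go.py .5459 -.2178 .142 1.2102; python3 go.py .5459 -.2178 .142 1.2102
```

```text
t: 7.45
tcp_pos: [0.5454, -0.2185, 0.2189]
ee_rot: [-1.356, -0.938, 0.94]
force: [0.4, 0.8, -2.8]
width: 0.153
t 7.45 tcp [ 0.5454 -0.2185  0.2189] yaw 1.2095 q [-0.52  0.33  0.05  1.29  0.   -0.16] F [ 0.4  0.8 -2.8] w 0.153
shift [ 0.08  7.69 -0.05] turn [-0.0031 -0.0007  0.0005]
t 7.45 tcp [ 0.5454 -0.2185  0.2189] yaw 1.2095 q [-0.52  0.33  0.05  1.29  0.   -0.16] F [ 0.4  0.8 -2.8] w 0.153
shift [ 0.08  7.69 -0.05] turn [-0.0031 -0.0007  0.0005]
```

```bash
python3 -m crank '[[[0,1.5,0,0,0,0,0],[0.1,4,0,0,0,0,0],[0.1,6,0,0,0,0,0],[0.1,7.2,0,0,0,0,0],[0.1,7.6,0,0,0,0,0],[0.1,7.6,0,0,0,0,0],[0.1,7.6,0,0,0,0,0]]]'
python3 - <<'E'
from h import *
import json
from go import rel
S=[];I=[]
for _ in range(4):
    rel(.5459,-.2178,.142,1.2102); S.append(bot.state()); I.append(grab_frame('wrist'))
s={k:np.mean([x[k] for x in S],0) for k in('tcp_pos','ee_rot')}; print(s)
save('wrist','w4.png',I[0]); json.dump({k:list(v) for k,v in s.items()},open('s4.json','w'))
a=cv2.imread('pics/w4.png'); cv2.imwrite('pics/w4c.png',cv2.resize(a[40:140,170:470],None,fx=2.6,fy=2.6,interpolation=3))
save('top','t4.png'); save('scene','s4.png')
b=cv2.imread('pics/s4.png'); print(w2px('scene',[[.5455,-.2184,.105]]))
cv2.imwrite('pics/s4c.png',cv2.resize(b[150:290,180:330],None,fx=4,fy=4,interpolation=3))
E
```

```text
t: 8.32
tcp_pos: [0.5469, -0.2183, 0.1451]
ee_rot: [-1.36, -0.939, 0.938]
force: [-0.2, -0.6, -2.7]
width: 0.151
t 8.325 tcp [ 0.5469 -0.2183  0.1451] yaw 1.209 q [-0.52  0.37 -0.08  1.12  0.   -0.16] F [-0.2 -0.6 -2.7] w 0.151
shift [0.01 0.31 0.11] turn [ 0.0013 -0.0012 -0.0002]
t 8.375 tcp [ 0.5468 -0.2183  0.145 ] yaw 1.209 q [-0.52  0.37 -0.08  1.12 -0.   -0.16] F [ 0.6 -0.2 -3.6] w 0.153
shift [0.01 0.3  0.1 ] turn [ 0.0012 -0.0012 -0.0002]
t 8.425 tcp [ 0.5468 -0.2183  0.1449] yaw 1.209 q [-0.52  0.37 -0.08  1.12  0.   -0.16] F [-0.5  0.2 -3.7] w 0.152
shift [0.01 0.29 0.1 ] turn [ 0.0011 -0.0012 -0.0001]
t 8.475 tcp [ 0.5467 -0.2182  0.1448] yaw 1.209 q [-0.52  0.37 -0.08  1.12 -0.   -0.16] F [ 0.2 -0.5 -4. ] w 0.153
shift [0.01 0.28 0.09] turn [ 0.0008 -0.0012 -0.0001]
{'tcp_pos': array([ 0.54679346, -0.2182641 ,  0.14494607]), 'ee_rot': array([-1.35992626, -0.93922996,  0.93842837])}
[[252.09325908 212.3523931 ]]
```

View pics/w4c.png

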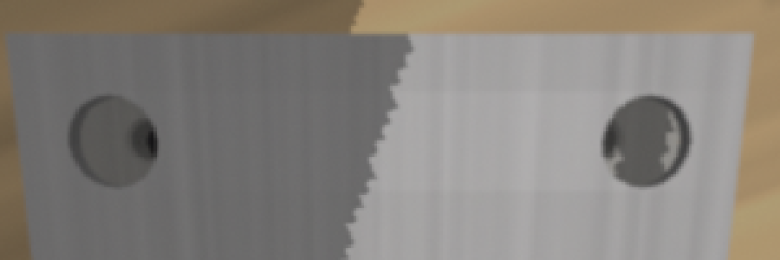

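View pics/s4c.png

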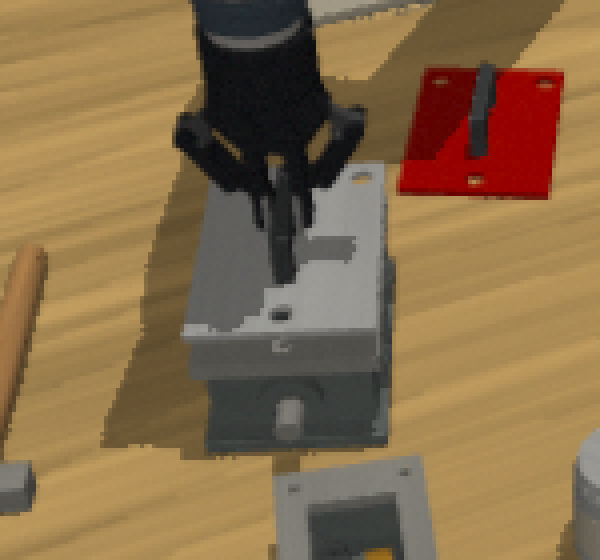

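The threads show symmetrically at the inner edges of both holes, as parallax should give. The scene view shows the plate level over the flange with a gap. I'll make a small trim and then a numeric check.

```bash
python3 -m crank '[[[0,0.1,0.05,0,0,0,0],[0,0.1,0.05,0,0,0,0],[0,0.1,0.05,0,0,0,0],[0,0.1,0.05,0,0,0,0],[0,0.1,0.05,0,0,0,0],[0,0.1,0.05,0,0,0,0]]]'
python3 - <<'E'
from h import *
from go import rel
np.set_printoptions(precision=4,suppress=True)
rel(.5459,-.2178,.142,1.2102)
s=bot.state(); save('wrist','w5.png')
c,sn=np.cos(-.3606),np.sin(-.3606); Q=np.array([[c,-sn],[sn,c]])
T=np.c_[H@Q.T+[.5457,-.2184],[.085]*3]
print('pred threads',w2px('wrist',T,s)[:2])
im=cv2.imread('pics/w5.png'); cen=[]
lab=cv2.cvtColor(im,cv2.COLOR_BGR2GRAY)
cen=[(417.8,93.9),(212.8,93.8)]
P=px2w('wrist',cen,s['tcp_pos'][2]-.031,s); print('hole minus thread mm',(P-T[:2])*1000)
cv2.imwrite('pics/w5c.png',np.hstack([cv2.resize(im[70:120,u-25:u+25],None,fx=7,fy=7,interpolation=3) for u in(213,418)]))
# scene-camera: predicted holes c and a on plate upper face
P3=T.copy(); P3[:,2]=s['tcp_pos'][2]-.031; print('scene pred a,b,c',(w2px('scene',P3)-[180,150])*4)
E
```

```text
t: 9.38
tcp_pos: [0.546, -0.218, 0.1433]
ee_rot: [-1.359, -0.939, 0.939]
force: [0.7, 0.3, -3.8]
width: 0.148
t 9.375 tcp [ 0.546  -0.218   0.1433] yaw 1.209 q [-0.52  0.37 -0.09  1.11  0.   -0.16] F [ 0.7  0.3 -3.8] w 0.148
shift [0.01 0.13 0.02] turn [ 0.     -0.0012 -0.    ]
pred threads [[402.6859  94.4627]
 [227.8671  94.6491]]
hole minus thread mm [[ 0.1491 -0.1622 27.3253]
 [ 0.1046  0.1225 27.3253]]
scene pred a,b,c [[358.9466 175.8962]
 [230.1233 181.3846]
 [279.0316 311.4491]]
```

View pics/w5c.png

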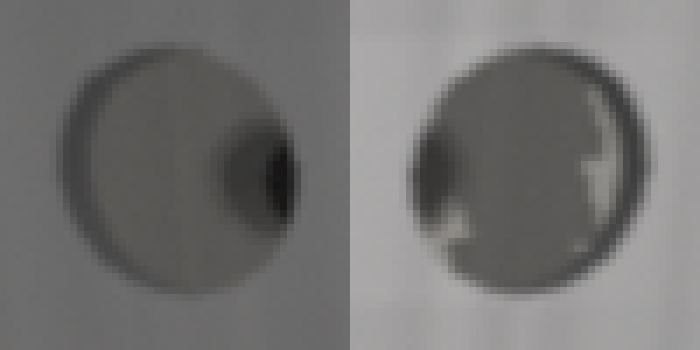

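```bash
python3 -c "
from h import *
s=bot.state(); print(s['tcp_pos'],abs(s['qvel']).max(),s['force'],s['width']); print(order.finish_job())"
```

```text
[ 0.54605615 -0.21795237  0.14331342] 0.0015319728384955535 [ 0.74265783 -0.35365766 -3.01603914] 0.15223020231975334
the job is handed in; nothing more can be done
None
```

I gripped the aluminium cover by its handle, lifted it and turned it about 74° to line up with the larger gearbox. I handed the job in at about 9.4 s with the plate held about 21 mm above the flange.

- **Hole alignment:** From the calibrated wrist camera, holes a and b are about 0.2 mm from their threaded holes. The thread edges seen through those two holes suggest up to about 0.8 mm sideways, still well inside 4 mm. I could only check hole c in the scene camera, taken just before the last trim of about 1–2 mm. There it showed within about one pixel of where it should be.
- **Tilt, motion and load:** The tool was vertical to within about 0.001 rad and joint speeds were near zero. The wrist carried about 3–4 N, close to the plate's weight, so nothing suggested contact with the gearbox.
- **Disagreements:** The top camera and the wrist camera put the flange centre about 1.2 mm apart, and I used the wrist value. I did not re-measure the wrench, hammer and tin at the end; the arm was never lowered near them.

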